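# Dock a plug-in module and bolt it in

### The arm

A 7-joint arm with a two-finger parallel gripper is mounted at the origin on the work surface. World frame = base frame: x ahead of the robot, y to its left, z up, the work surface at z = 0. Lengths are in m, angles in degrees, forces in N, time in s.
With the tool pointing down it reaches from about 0.35 to 0.775 m from the base axis. Payload 3.1 kg.
Tool frame: the origin (TCP) lies on the centre line of the jaws, within the pads' length; the fingertips stand 17 mm ahead of it and the grasp point (between the pads) lies 2 mm behind it (robot.tip_reach is the distance from the TCP to the fingertips, in m); z points along the fingers, y is the direction in which the jaws open and shut (so a half turn about z gives the same grasp; the last joint's range is limited). The gripper opens to 85 mm and grips with 20 to 120 N. Pads are 22 mm wide; open, the fingers measure 114 mm over their backs; the gripper's body (76 mm by 85 mm) begins 54 mm behind the grasp point. The pads swing forward as they close: fully open they stand 13 mm farther back than shut.
Start: joints at [-68.795, 17.813, 0.802, 86.603, -0.252, 75.585, -1.558], TCP at [0.22, 0.504, 0.248] pointing down, gripper open.
Joint ranges: [-154.91, 154.91], [-16.99, 109.72], [-72.82, 74.43], [7.12, 147.25], [-82.49, 262.49], [11.32, 116.49], [-174.64, 174.64]. Speed limits (degrees/s): [159.86, 159.86, 180, 180, 180, 180, 180].

### API

Orientations are given as [roll, pitch, yaw] about the fixed x, y, z axes, in that order (R = Rz(yaw) Ry(pitch) Rx(roll)).
In Python, from station import robot, fingers, vision, workorder, recognise gives the robot as it stands. Calls block until the motion is done:
- robot.move_to(position, orientation): joint-space move of the TCP to a pose.
- robot.line_to(position, orientation=None, velocity=0.15, f_stop=None): straight line of the TCP; orientation=None keeps the orientation; velocity is the mean speed in m/s. With f_stop (N) it stops when the force on the tool has changed by that much, and returns True; else False.
- robot.move_j(angles): joint-space move.
- fingers.gripper_to(opening, force=None): opening from 0.0 (shut) to 1.0 (fully open); force is the grip in N (None keeps the last); returns when the fingers have stopped.
- robot.pause(seconds).
- robot.inverse_kinematics(position, orientation): joint angles nearest the present ones, or None.
- vision.grab_frame(name): name is "scene" or "top" or "wrist"; returns the picture (480x640x3 uint8, red, green, blue); there is no depth.
- vision.calibration(name): a dict with "mtx" (3x3 intrinsics, pixels), "extrinsics" (4x4, takes a point from world to camera coordinates); the wrist camera has in their place "T_tool_cam" (4x4, takes a point from camera to tool coordinates, whose origin is the TCP and whose axes are the flange's). Camera axes: x right, y up, looking along -z (the intrinsics and any distortion apply to the point x, -y, -z); pixel columns grow to the right and rows downward; lengths in m; the calibration is good to about 2 mm. A picture is of the moment at which its call begins: read the wrist's pose just before it. calibration takes no time and is no camera call.
A pose or a line that the arm cannot do raises robot.PlanningError and nothing moves.
- workorder.close_job(): hands the job in, once; it reports no verdict.
Trained networks look in the newest picture that a camera, given by its name, has taken for a name from the list of things; names that differ only in an ending like _2 or _b are one class to them, and where a whole thing is asked for, a point or a joint stands for the part that bears it (a point fixed in the world has none). Each returns a list of dicts, best first, with "p" (0 to 1); they miss things now and then, are a little off and sometimes report something else, mostly with a low value. They report only what shows in the picture. A call takes as long as a camera call.
- recognise(label, camera): "rect" ([centre column, centre row, width, height] in pixels, round what is visible of it).
Readings, each from a call of its own:
- robot.current_time_s(): time.
- robot.current_joint_positions(): joint angles.
- robot.current_dq(): joint speeds.
- robot.current_joint_torque(): joint torques, N m.
- robot.current_tool_pos(): TCP position.
- robot.current_eef_rot(): TCP orientation.
- robot.current_contact_force(): force on the tool from outside, world axes, zero at the start.
- robot.current_torque(): the same for the moment, N m.
- robot.current_finger_gap(): opening from 0.0 (shut) to 1.0 (fully open).
Only numpy, scipy, OpenCV 4.12 (cv2) and the standard library are available. Lean on these libraries where they do the work, as an engineer would, in place of code of your own. Each camera call takes 0.05 s, during which the arm holds its last target.

### The job

Slide the green plug-in module along the tray into the slot of the docking bay, brass end first, until it is fully home against the stop. Then slide the red-knobbed bolt all the way across behind the module to lock it in, and leave the meter, tape roll, tin and screwdriver where they are.

Things in the scene. Friction and masses are not known exactly. Their poses are not given: they have to be found in the camera images.
- dock: Docking bay, fixed: aluminium tray 200 x 350 mm (its x -100 to 100, y -160 to 190), tray top 8 mm above the bench. Origin at bench level on the slot's centre line. The slot runs along the dock's +y: mouth at y = 50, rigid stop at y = 150 mm; 103 mm wide, 18 mm high. Grey cheeks out to x = -80 and 80 with roof rails 44 mm above the bench, 68 mm gap between them; end block 60 mm high.
- mouth (a point): Centre of the slot's mouth at tray level: dock (0, 50, 8) mm, axes as the dock's. Thin steel lead-in flares reach 19 mm out from it (to dock y = 31), widening from 103 to about 120 mm, tops 26 mm above the bench. Tray and slot floor are one smooth plane.
- module: Flat green plug-in module, loose, about 0.4 kg: 100 mm wide (its x), 120 long (its y), 16 thick. Origin at the centre of its underside. +y end: brass nose, goes in first (last 6 mm 88 wide, 6 mm before that 96 wide). -y end: rear edge with orange stripe. Starts flat on the tray before the mouth, turned up to 0.25 rad and up to 25 mm off the centre line; stays where it is left.
- seat (a point): Where the module's origin lies when fully home: dock (0, 90, 8) mm, axes as the dock's. The module's nose then touches the stop, and 20 mm of it stand out of the mouth, rear edge at the dock's y = 30 mm.
- bolt (a joint): Travel (m) of the locking bolt along the dock's -x: 0 open, 0.040 fully across (end stop). Starts nearly open. About 1.5 N of dry friction holds it where left. Steel bar at the dock's y = 16 to 28, 13 to 23 mm above the bench; tip at x = 64 mm open, 24 mm across, then 2 mm behind a homed module's rear edge. A module not home blocks it.
- bolt_knob (a point): Centre of the top of the bolt's red knob, an upright 14 mm post, free from 23 to 56 mm above the bench, at the dock's x = 122 mm minus the bolt's travel, y = 22 mm. The bar runs through a dark guide on the dock's +x side (y 10 to 34): bridge at x = 60 to 74 mm, 30 mm high above the bench; strip under the bar 12 mm high, out to x = 136 mm.
- meter: Bystander: grey hand-held test meter, 75 x 130 x 34 mm, lying flat; origin at the centre of its underside.
- tape: Bystander: white tape roll lying flat, 90 mm diameter, 24 mm high; origin at the centre of its underside.
- tin: Bystander: steel tin, 64 mm diameter, 50 mm high; origin at the centre of its underside.
- driver: Bystander: screwdriver 180 mm long lying along its x axis.

How it is judged:
By the outcome, as a careful person would: the job done as asked, in the order asked, and still so for the second after the job is handed in, with the robot touching nothing.
It also fails if it takes over 64 s, if anything falls off the work surface, if the arm or the gripper's body presses on something with over 40 N, if the wrist force passes 120 N, or if a joint passes its speed limit or range.

## Working session

There is one attempt and no reset: what is moved stays moved. The work goes in short steps, each a Python script; the robot and the scene stay as the last script left them, time stands still between calls to the robot, and variables do not carry over. Pictures are saved under pics/ and viewed, and the job is handed in when it is done.

```bash
mkdir -p pics; ls; python3 - <<'E'
from station import robot, fingers, vision, workorder, recognise
import cv2
for n in ("scene","top","wrist"):
    f=vision.grab_frame(n); cv2.imwrite(f"pics/{n}0.png",f[:,:,::-1])
    c=vision.calibration(n); print(n,{k:(v.round(4).tolist() if hasattr(v,'round') else v) for k,v in c.items()})
    if n!="wrist":
        for l in ("dock","module","bolt_knob","bolt","meter","tape","tin","driver"):
            print(l,[(round(d["p"],2),[round(x) for x in d["rect"]]) for d in recognise(l,n)][:2])
print(robot.current_time_s(),robot.current_tool_pos(),robot.current_eef_rot())
E
```

```text
pics
scene {'mtx': [[506.8511, 0.0, 318.3084], [0.0, 506.8511, 231.5376], [0.0, 0.0, 1.0]], 'extrinsics': [[0.199, 0.98, 0.0013, -0.1411], [-0.8616, 0.1744, 0.4767, 0.4603], [0.4669, -0.096, 0.8791, -1.4039], [0.0, 0.0, 0.0, 1.0]]}
dock [(0.68, [333, 237, 168, 114]), (0.4, [127, 304, 42, 81])]
module [(0.55, [300, 244, 59, 46]), (0.19, [129, 211, 32, 30])]
bolt_knob [(0.72, [343, 274, 10, 26])]
bolt [(0.58, [343, 273, 12, 30])]
meter [(0.57, [456, 163, 59, 36])]
tape [(0.63, [484, 213, 40, 38])]
tin [(0.67, [129, 211, 35, 39]), (0.18, [332, 237, 170, 108])]
driver [(0.97, [128, 305, 41, 81])]
top {'mtx': [[579.1931, 0.0, 321.8852], [0.0, 579.1931, 246.8987], [0.0, 0.0, 1.0]], 'extrinsics': [[0.0053, -1.0, -0.0075, -0.0001], [0.9956, 0.0046, 0.0941, -0.5587], [-0.0941, -0.008, 0.9955, -1.4592], [0.0, 0.0, 0.0, 1.0]]}
dock [(0.94, [304, 241, 136, 88])]
module [(0.92, [329, 241, 49, 44])]
bolt_knob [(0.62, [302, 205, 5, 22]), (0.16, [303, 241, 136, 88])]
bolt []
meter [(0.56, [171, 296, 60, 36])]
tape [(0.69, [164, 243, 40, 36])]
tin [(0.6, [474, 299, 27, 25]), (0.57, [303, 241, 136, 92])]
driver [(0.57, [475, 221, 32, 64])]
wrist {'mtx': [[378.0641, 0.0, 319.7389], [0.0, 378.0641, 235.9641], [0.0, 0.0, 1.0]], 'T_tool_cam': [[0.0001, 0.9516, 0.3073, 0.0788], [1.0, -0.0001, -0.0001, -0.0], [-0.0001, 0.3073, -0.9516, -0.1266], [0.0, 0.0, 0.0, 1.0]]}
0.95 [0.22012016 0.50403296 0.24833291] [1.79998520e+02 6.72842695e-05 1.56408367e+02]
```

View pics/scene0.png

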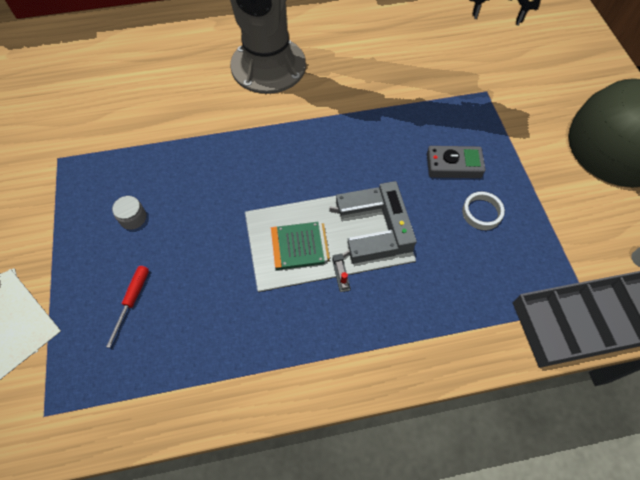

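View pics/top0.png

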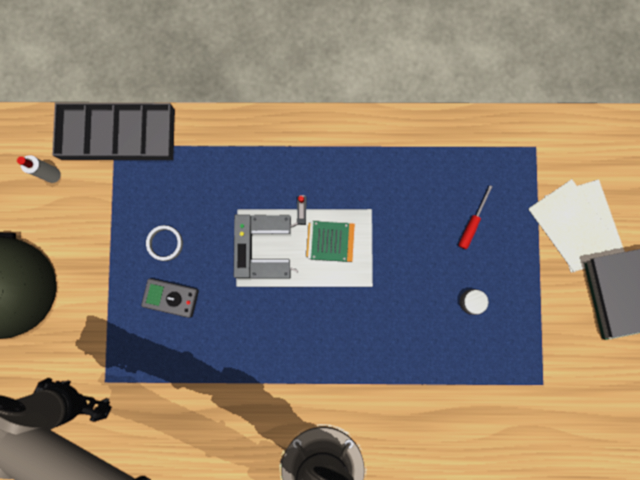

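```bash
python3 -c "
import cv2
f=cv2.imread('pics/top0.png')[180:300,220:390];cv2.imwrite('pics/topc.png',cv2.resize(f,(0,0),fx=4.7,fy=4.7,interpolation=cv2.INTER_CUBIC))"
```

```text
(no output)
```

View pics/topc.png

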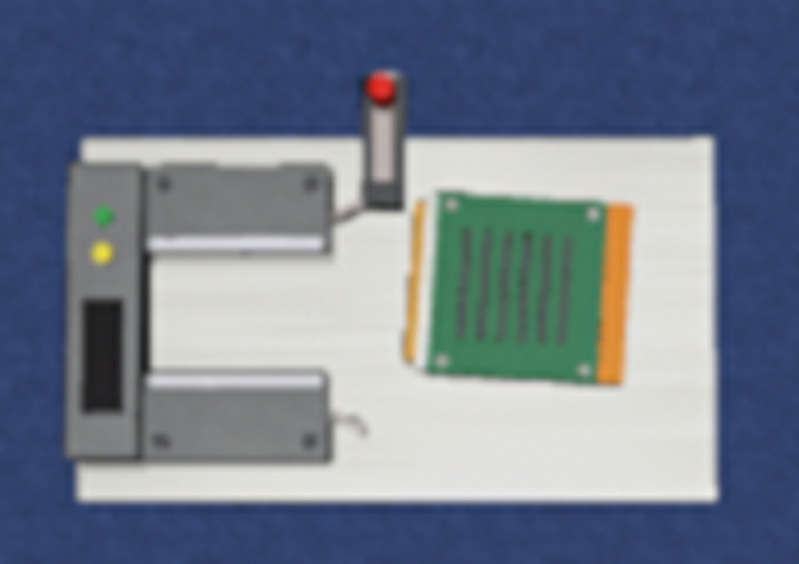

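```bash
cat > h.py <<'E'
from station import robot, fingers, vision, workorder, recognise
import numpy as np, cv2
from scipy.spatial.transform import Rotation as R
def cam(name,pose=None):
    c=vision.calibration(name); K=np.array(c["mtx"])
    if "extrinsics" in c: T=np.linalg.inv(np.array(c["extrinsics"]))
    else:
        p,o=pose; W=np.eye(4);W[:3,:3]=R.from_euler('xyz',o,degrees=True).as_matrix();W[:3,3]=p
        T=W@np.array(c["T_tool_cam"])
    return K,T
def ray(KT,u,v,z):
    K,T=KT; d=T[:3,:3]@np.array([(u-K[0,2])/K[0,0],-(v-K[1,2])/K[1,1],-1]); o=T[:3,3]
    return (o+d*(z-o[2])/d[2])
def proj(KT,P):
    K,T=KT; q=np.linalg.inv(T)@np.append(P,1); return K[0,0]*q[0]/-q[2]+K[0,2], K[1,1]*-q[1]/-q[2]+K[1,2]
def wrist(fn):
    p=robot.current_tool_pos(); o=robot.current_eef_rot()
    f=vision.grab_frame("wrist"); cv2.imwrite(fn,f[:,:,::-1]); np.savez(fn+".npz",p=p,o=o)
    return f,cam("wrist",(p,o))
def load(fn):
    d=np.load(fn+".npz"); return cam("wrist",(d["p"],d["o"]))
E
python3 - <<'E'
from h import *
k=cam("top")
s=4.7
def P(u,v,z): return ray(k,220+(u+.5)/s-.5,180+(v+.5)/s-.5,z).round(4)
for n,u,v,z in [("tray TL",80,138,.008),("TR",714,138,.008),("BR",717,500,.008),("BL",77,500,.008),("modTL",437,190,.024),("modTR",633,205,.024),("BR",622,385,.024),("BL",425,374,.024),("knob",382,85,.056)]: print(n,P(u,v,z))
for yaw in (90,-90,0):
  for p in ([.56,-.05,.3],[.56,-.1,.04],[.56,0.02,.04]):
    print(yaw,p,robot.inverse_kinematics(p,[180,0,yaw]))
E
```

```text
tray TL [0.6591 0.2263 0.008 ]
TR [ 0.6605 -0.1263  0.008 ]
BR [ 0.4598 -0.1274  0.008 ]
BL [0.458  0.2241 0.008 ]
modTL [0.6284 0.027  0.024 ]
modTR [ 0.6206 -0.0805  0.024 ]
BR [ 0.5216 -0.0745  0.024 ]
BL [0.5271 0.0329 0.024 ]
knob [0.6809 0.0563 0.056 ]
90 [0.56, -0.05, 0.3] [-29.08171896  22.06811538  46.646889    80.27130723 -15.93235747
  84.39849147  16.9825401 ]
90 [0.56, -0.1, 0.04] [-18.58619215  36.10118638  38.50044616  99.29690822 -26.90405729
  54.15515615  30.69164923]
90 [0.56, 0.02, 0.04] [-29.17683513  34.4472936   35.57247206 100.63165818 -24.3938183
  52.81924199  16.68092775]
-90 [0.56, -0.05, 0.3] [ -38.55730486   27.6537534    64.55756322   80.58253245  -24.81424029
   87.03257278 -155.42621608]
-90 [0.56, -0.1, 0.04] [ -32.72205749   47.8930944    64.296893     99.78318926  -47.80265314
   64.46763213 -132.96884039]
-90 [0.56, 0.02, 0.04] [ 36.49608927  47.13528333 -61.90830523  98.02464135  45.95427562
  64.1048629  140.31493033]
0 [0.56, -0.05, 0.3] [-29.44447387  22.20414905  47.24647997  80.28404631 -16.18827896
  84.45585696 -72.79645745]
0 [0.56, -0.1, 0.04] [-21.01231154  37.29686123  42.34163591  99.38662395 -29.82895153
  55.13632079 -56.92656072]
0 [0.56, 0.02, 0.04] [-29.85072817  34.71416024  36.58947772 100.6569283  -25.14240121
  53.03136879 -72.69588812]
```

```bash
python3 - <<'E'
from h import *
robot.move_to([.56,.06,.26],[180,0,90])
f,k=wrist("pics/w1.png")
print(robot.current_time_s(),robot.current_joint_positions().round(1),robot.current_tool_pos())
E
```

```text
3.0167 [-34.6  21.4  37.   84.3 -13.   78.6   3.3] [0.55976127 0.06216931 0.25973996]
```

View pics/w1.png

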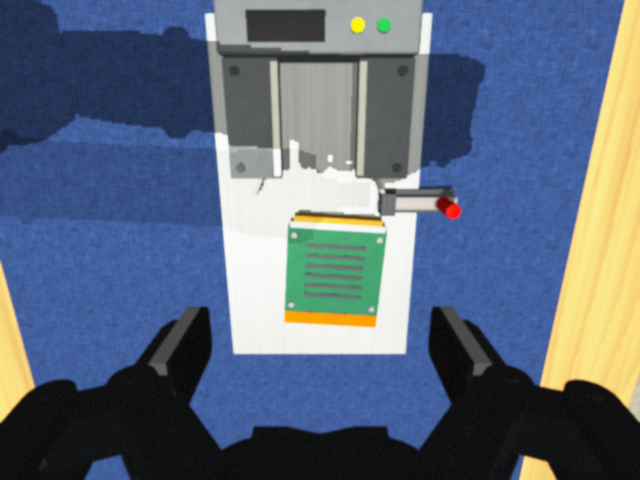

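```bash
python3 - <<'E'
from h import *
k=load("pics/w1.png")
f=cv2.imread("pics/w1.png")
hsv=cv2.cvtColor(f,cv2.COLOR_BGR2HSV)
m=((hsv[...,0]>60)&(hsv[...,0]<90)&(hsv[...,1]>90)).astype(np.uint8); 
m|=((hsv[...,0]>8)&(hsv[...,0]<28)&(hsv[...,1]>150)).astype(np.uint8); m[:190]=0;m[340:]=0;m[:,:260]=0;m[:,410:]=0
m=cv2.morphologyEx(m,cv2.MORPH_CLOSE,np.ones((15,15)))
pts=np.argwhere(m)[:,::-1]
w=np.array([ray(k,u,v,.024)[:2] for u,v in pts])
r=cv2.minAreaRect((w*1000).astype(np.float32)); print(r, cv2.boxPoints(r))
for n,u,v,z in [("trayBL",233,354,.008),("BR",407,354,.008),("edgeL",208,20,.008),("edgeR",430,20,.008),("knob",453,211,.056),("railL bot",278,177,.044),("railL top",278,60,.044),("railR",360,177,.044),("railRtop",360,60,.044),("cheekTL",224,60,.044),("cheekL",232,178,.044),("cheekR",415,178,.044),("stripeL",285,322,.024),("stripeR",375,327,.024),("stripeTL",286,311,.024)]: print(n,ray(k,u,v,z).round(4))
f=cv2.imread("pics/w1.png")[140:370,200:480];cv2.imwrite('pics/w1c.png',cv2.resize(f,(0,0),fx=2.6,fy=2.6,interpolation=cv2.INTER_CUBIC))
E
```

```text
((574.4248657226562, -15.213092803955078), (122.1732177734375, 98.01976776123047), 86.62271881103516) [[521.9015   -73.30641 ]
 [619.751    -79.08081 ]
 [626.94824   42.880226]
 [529.09875   48.654625]]
trayBL [ 0.4587 -0.1264  0.008 ]
BR [ 0.6622 -0.1254  0.008 ]
edgeL [0.4596 0.2203 0.008 ]
edgeR [0.6567 0.2209 0.008 ]
knob [0.6793 0.0587 0.056 ]
railL bot [0.5216 0.0867 0.044 ]
railL top [0.5245 0.1836 0.044 ]
railR [0.5959 0.087  0.044 ]
railRtop [0.5924 0.1838 0.044 ]
cheekTL [0.4798 0.1834 0.044 ]
cheekL [0.4799 0.0856 0.044 ]
cheekR [0.6458 0.0863 0.044 ]
stripeL [ 0.5223 -0.0741  0.024 ]
stripeR [ 0.6204 -0.0798  0.024 ]
stripeTL [ 0.5237 -0.0607  0.024 ]
```

View pics/w1c.png

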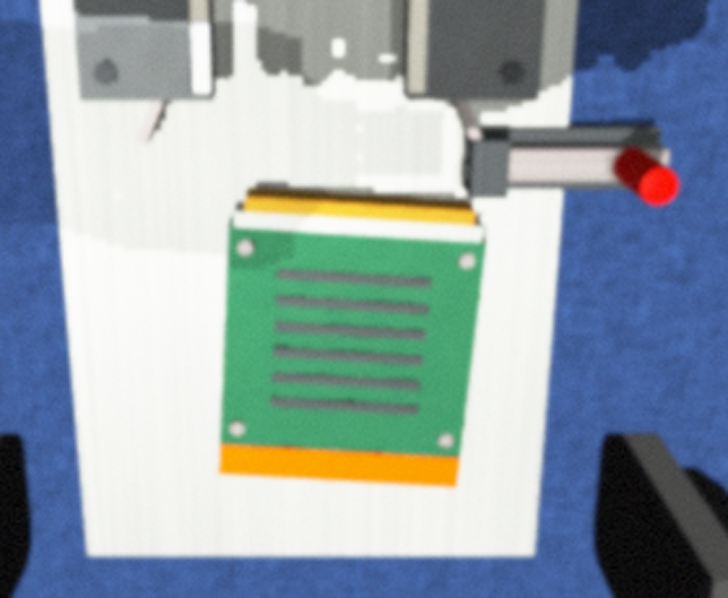

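```bash
python3 - <<'E'
from h import *
Y=.3
fingers.gripper_to(.55)
robot.move_to([.655,-.02,.10],[180,0,Y])
robot.line_to([.655,-.02,.028],velocity=.1,f_stop=8)
print(robot.current_tool_pos(),robot.current_contact_force())
print(robot.line_to([.621,-.02,.028],velocity=.04,f_stop=15))
print(robot.current_tool_pos(),robot.current_contact_force())
f,k=wrist("pics/w2.png")
robot.line_to([.655,-.02,.028],velocity=.1)
robot.line_to([.655,-.02,.12],velocity=.15)
robot.move_to([.56,.06,.26],[180,0,90+Y])
f,k=wrist("pics/w3.png")
print(robot.current_time_s())
E
```

```text
[ 0.65556958 -0.02033649  0.02861585] [-0.10496646  0.35609005  0.45245747]
False
[ 0.62071768 -0.02008102  0.02793727] [-0.13230836  0.40342724  0.38365761]
8.9083
```

View pics/w2.png

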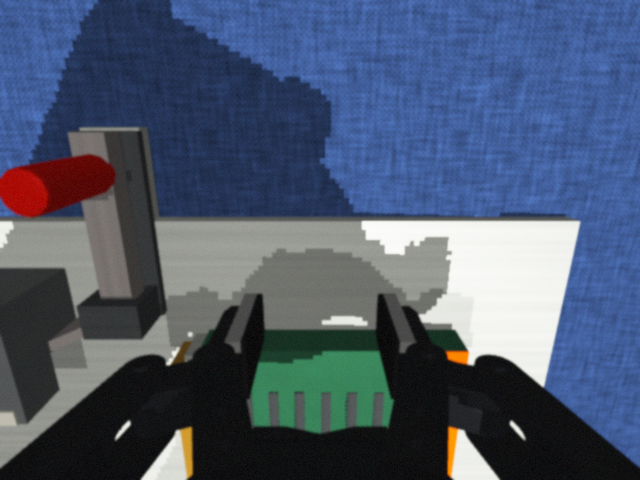

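View pics/w3.png

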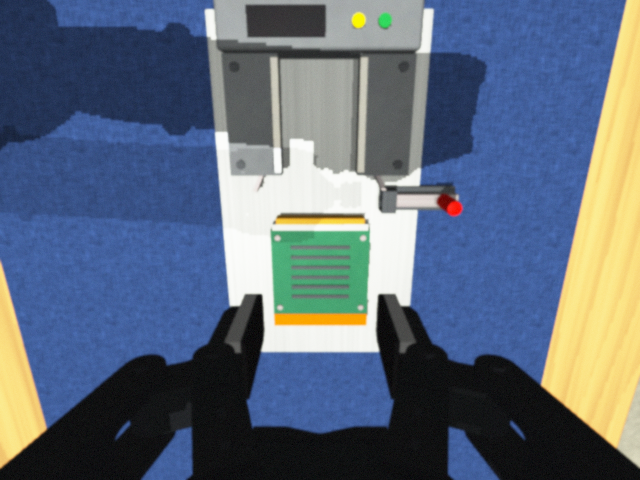

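```bash
cat >> h.py <<'E'
def modrect(fn,ylo=190,yhi=340,xlo=250,xhi=400):
    k=load(fn); f=cv2.imread(fn); hsv=cv2.cvtColor(f,cv2.COLOR_BGR2HSV)
    m=((hsv[...,0]>60)&(hsv[...,0]<90)&(hsv[...,1]>90)).astype(np.uint8)
    m|=((hsv[...,0]>8)&(hsv[...,0]<28)&(hsv[...,1]>150)).astype(np.uint8); m[:ylo]=0;m[yhi:]=0;m[:,:xlo]=0;m[:,xhi:]=0
    m=cv2.morphologyEx(m,cv2.MORPH_CLOSE,np.ones((15,15)))
    w=np.array([ray(k,u,v,.024)[:2] for u,v in np.argwhere(m)[:,::-1]])
    return cv2.minAreaRect((w*1000).astype(np.float32))
E
python3 - <<'E'
from h import *
print(modrect("pics/w3.png"))
k=load("pics/w3.png")
for n,u,v,z in [("trayBL",230,352,.008),("BR",411,352,.008),("railL",278,172,.044),("railR",361,172,.044),("railLt",277,57,.044),("railRt",361,57,.044),("cheekL",231,174,.044),("cheekR",414,174,.044),("modL",276,318,.024),("modR",366,318,.024),("modLt",272,235,.024),("modRt",369,235,.024)]: print(n,ray(k,u,v,z).round(4))
E
```

```text
((555.8618774414062, -25.594573974609375), (152.60557556152344, 138.84275817871094), 2.8941760063171387)
trayBL [ 0.4551 -0.1264  0.008 ]
BR [ 0.666  -0.1251  0.008 ]
railL [0.5214 0.0884 0.044 ]
railR [0.5961 0.0887 0.044 ]
railLt [0.5235 0.1827 0.044 ]
railRt [0.5926 0.183  0.044 ]
cheekL [0.479  0.0864 0.044 ]
cheekR [0.6439 0.0871 0.044 ]
modL [ 0.5123 -0.0719  0.024 ]
modR [ 0.6095 -0.0714  0.024 ]
modLt [0.5112 0.0223 0.024 ]
modRt [0.6086 0.0228 0.024 ]
```

```bash
python3 - <<'E'
from h import *
o=[180,0,90.3]
robot.move_to([.560,-.115,.10],o)
robot.line_to([.560,-.115,.027],velocity=.1,f_stop=8)
s=robot.line_to([.5595,.02,.027],velocity=.06,f_stop=15)
print(s,robot.current_tool_pos(),robot.current_contact_force())
if not s:
    s=robot.line_to([.559,.062,.027],velocity=.02,f_stop=15)
    print(s,robot.current_tool_pos(),robot.current_contact_force())
f,k=wrist("pics/w4.png")
print(robot.current_time_s())
E
```

```text
False [0.55948123 0.01986513 0.02697307] [-0.36288692 -1.59720847  0.080654  ]
False [0.5590528  0.05499073 0.02709437] [  0.14293125 -10.90280395  -0.34855468]
15.4333
```

View pics/w4.png

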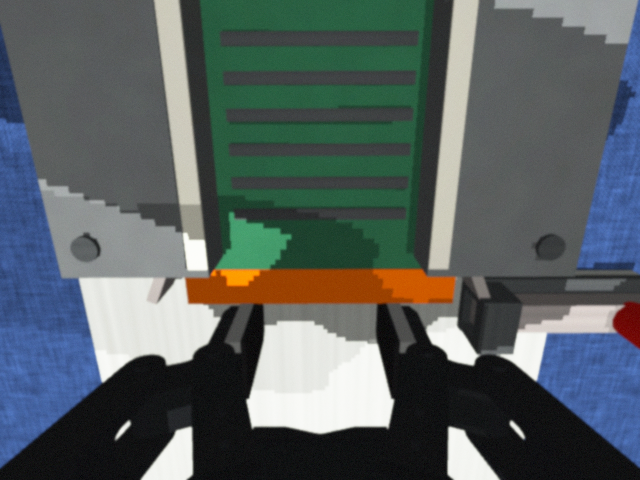

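```bash
python3 - <<'E'
from h import *
s=robot.line_to([.559,.068,.027],velocity=.02,f_stop=20)
print(s,robot.current_tool_pos(),robot.current_contact_force())
robot.line_to([.559,.02,.027],velocity=.1)
robot.line_to([.559,.02,.12],velocity=.15)
robot.move_to([.56,.06,.26],[180,0,90.3])
f,k=wrist("pics/w5.png")
print(robot.current_time_s())
E
```

```text
False [0.55901471 0.05512872 0.02717555] [ -0.3866986  -18.19064256  -0.48271035]
17.9667
```

View pics/w5.png

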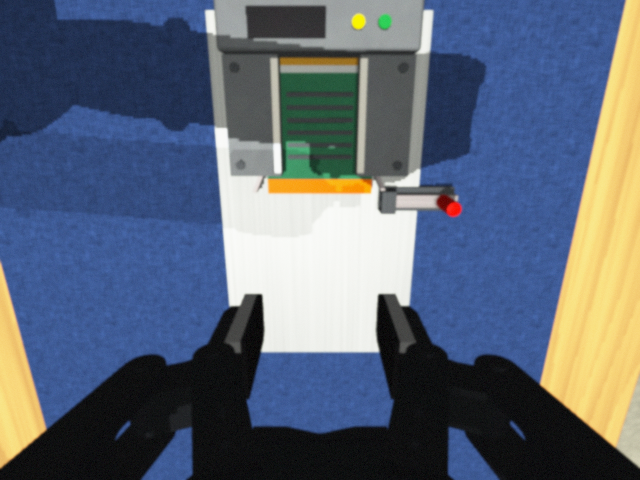

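```bash
python3 - <<'E'
from h import *
k=load("pics/w5.png")
print(ray(k,453,208,.056), ray(k,320,193,.024))
o=[180,0,.3]; y=.057
robot.move_to([.715,y,.13],o)
fingers.gripper_to(0.0)
robot.line_to([.715,y,.048],velocity=.12,f_stop=6)
print(robot.current_tool_pos(),robot.current_contact_force())
s=robot.line_to([.650,y,.048],velocity=.04,f_stop=14)
print(s,robot.current_tool_pos(),robot.current_contact_force())
f,k=wrist("pics/w6.png")
print(robot.current_time_s())
E
```

```text
[0.67823596 0.05941468 0.056     ] [0.55920772 0.06576879 0.024     ]
[0.71565864 0.05675063 0.04889608] [-0.17683283 -0.84500388 -0.20713175]
True [0.65853592 0.05685092 0.04813957] [ 1.12323504 -0.17789885  1.30045952]
21.9333
```

View pics/w6.png

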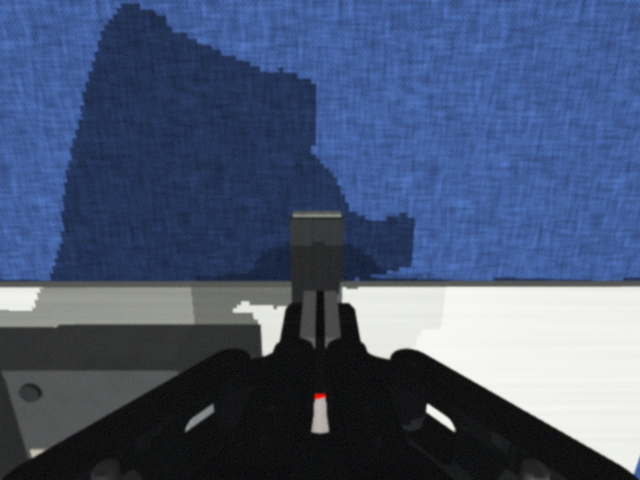

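```bash
python3 - <<'E'
from h import *
s=robot.line_to([.645,.057,.048],velocity=.03,f_stop=16)
print(s,robot.current_tool_pos(),robot.current_contact_force())
robot.line_to([.70,.057,.048],velocity=.1)
robot.line_to([.70,.057,.14],velocity=.15)
robot.move_to([.56,.06,.26],[180,0,90.3])
f,k=wrist("pics/w7.png")
cv2.imwrite('pics/w7c.png',cv2.resize(f[:,:,::-1][20:250,200:480],(0,0),fx=2.6,fy=2.6,interpolation=cv2.INTER_CUBIC))
f=vision.grab_frame("scene");cv2.imwrite("pics/s7.png",f[:,:,::-1])
print(robot.current_time_s())
E
```

```text
True [0.65857616 0.05689852 0.04836801] [ 1.88523792 -0.94627988  1.21643778]
24.9
```

View pics/w7c.png

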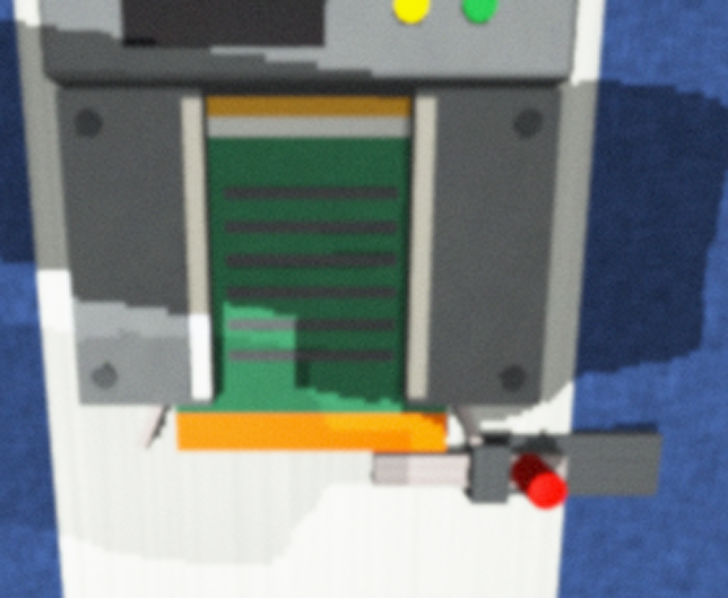

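View pics/s7.png

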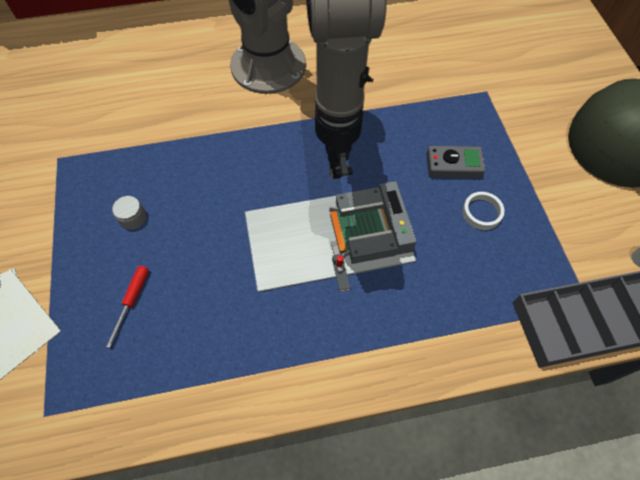

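```bash
python3 - <<'E'
from h import *
k=load("pics/w7.png")
for u,v,z in [(373,468,.023),(548,490,.056),(178,450,.024),(446,450,.024)]: print(ray(k,200+u/2.6,20+v/2.6,z).round(4))
workorder.close_job(); print(robot.current_time_s())
E
```

```text
[0.5826 0.0587 0.023 ]
[0.6409 0.0586 0.056 ]
[0.5096 0.0654 0.024 ]
[0.6096 0.0659 0.024 ]
the job is handed in; nothing more can be done
the job is handed in; nothing more can be done
```

The module is fully home in the slot, the bolt is locked across behind it, and I have handed the job in.

I squared and centred the module with a side push, then pushed it brass end first into the slot with two fingers on its rear edge. After that I slid the bolt across by its knob with the fingers shut.

- **Module home:** it did not move further under about 18 N of push, and the picture shows the nose against the end block. The rear edge measures about y = 0.0655 m in the world frame. From the estimated dock pose I expected about 0.064 m, so the two agree within the 2 mm calibration error.
- **Bolt across:** a second push with a 16 N force stop did not move it. The tip measures x = 0.583 m, as expected, and the knob shows about 40 mm of travel from open.
- **Bystanders:** the meter, tape roll, tin and screwdriver are where they started in the scene picture. I compared them by eye and did not measure them.
- **Clear of the scene:** the arm was raised clear of everything when I handed in. The clock read 24.9 s at the last reading just before that.

No check failed.

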